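# Raise the test cabinet window and push the sensor in

### The arm

A 6-joint arm with a two-finger parallel gripper is mounted at the origin on the work surface. World frame = base frame: x ahead of the robot, y to its left, z up, the work surface at z = 0. Lengths are in mm, angles in rad, forces in N, time in s.
With the tool pointing down it reaches from about 275 to 1000 mm from the base axis. Payload 8.4 kg.
Tool frame: the origin (TCP) lies on the centre line of the jaws, within the pads' length; the fingertips stand 25 mm ahead of it and the grasp point (between the pads) lies 6 mm ahead of it; z points along the fingers, x is the direction in which the jaws open and shut, and the axes are right-handed (so a half turn about z gives the same grasp; the last joint's range is limited). The gripper opens to 85 mm and grips with 20 to 120 N. Pads are 22 mm wide; open, the fingers measure 114 mm over their backs; the gripper's body (76 mm by 85 mm) begins 54 mm behind the grasp point. The pads swing forward as they close: fully open they stand 13 mm farther back than shut.
Start: joints at [1.134, 0.353, 1.633, -0, 1.155, -0.002], TCP at [263.267, 566.85, 256.281] pointing down, gripper open.
Joint ranges: [-2.63, 2.63], [-0.92, 2.1], [0.06, 2.66], [-1.3, 4.44], [0, 2.69], [-3.02, 3.02]. Speed limits (rad/s): [2.22, 2.22, 2.79, 3.14, 3.14, 3.14].

### API

Orientations are given as [roll, pitch, yaw] about the fixed x, y, z axes, in that order (R = Rz(yaw) Ry(pitch) Rx(roll)).
In Python, from rig import r gives the robot as it stands. The module is installed in compiled form; this text tells all that it offers.
- The arm moves only by the tool jog_arm, never from a script. Its argument "deltas" is a list of rows, each an object with "gripper": the gripper command: -1 is fully open, 1 is shut, values between are in proportion; "translation": the shift along the world's x, y, z in units of 10 cm (1.0 is 10 cm), a list of three; "dr": the turn, a rotation vector about the world's x, y, z in units of pi/2 rad (1.0 is pi/2 rad), a list of three. In form: [{"gripper": gripper, "translation": [x, y, z], "dr": [wx, wy, wz]}, ...]. A call has 1 to 12 rows; each row shifts and turns the commanded pose from where the row before left it; what a row does not reach is not made up. A row lasts 1/12 s, in which the tool goes at most 41.7 mm and 7.16 degrees, less where a joint would pass 70% of its speed; a pose out of reach is approached as far as the arm can. A call with a number of a shift or a turn outside -1 to 1 is refused whole. A call with a gripper value outside its range is refused whole. The fingers move at their own pace and stop on an object; "squeeze" is the grip in N (left out, the last holds). Time passes only in rows, so rows that do not move let the fingers close. It gives the time, the measured TCP pose, the force and the opening at its end, in the units of the state.
- r.sense(): the state, without advancing time (a new reading comes with each control period).
- r.grab_frame(name): name is "scene" or "top" or "wrist"; returns the picture (384x512x3 uint8, blue, green, red); there is no depth.
- r.calibration(name): a dict with "mtx" (3x3 intrinsics, pixels), "world_from_camera" (4x4, takes a point from camera to world coordinates). Camera axes: x right, y down, z forward; pixel columns grow to the right and rows downward; lengths in mm; the calibration is good to about 2 mm. A picture is of the moment at which its call begins: read the wrist's pose just before it. calibration takes no time and is no camera call; for the wrist camera it gives the pose at the moment of the call.
- r.sign_off(): hands the job in, once; it reports no verdict.
The state is a dict: "clock": time; "qpos": joint angles; "qvel": joint speeds; "joint_efforts": joint torques, N m; "eef_pos": TCP position; "tcp_rot": TCP orientation; "contact_force": force on the tool from outside, world axes, zero at the start; "wrist_torque": the same for the moment, N m; "opening": opening from 0.0 (shut) to 1.0 (fully open).
Only numpy, scipy, OpenCV 4.12 (cv2) and the standard library are available. Lean on these libraries where they do the work, as an engineer would, in place of code of your own. Each camera call takes 0.05 s, during which the arm holds its last target. There are 200 camera calls.

### The job

Load the test cabinet: with your fingertips beneath its lip, push the counterweighted window gently up until the underside of the lip is level with the pointer on the right-hand post and leave it there, then push the carriage by its handle gently all the way in to its stop, so that the sensor standing in it ends up under the test head. Only push: do not pinch the lip, do not touch or lift the sensor, which must stay upright in its nest, and leave everything else on the bench where it is.

Things in the scene. Friction and masses are not known exactly. Their poses are not given: they have to be found in the camera images.
- station: Bench test cabinet, fixed, front towards the robot; four aluminium posts 30 mm square, 490 mm high, clear sides, 10 mm base. Origin on the bench below the middle of the window's plane; +x into the cabinet, +y left along its front, z up ('cabinet' axes below). Front posts centred at x 0, y +235 and -235 mm.
- window (a joint): Height of the window above its lowest position, m: 0 (lip underside 45 mm above the bench) to 0.215 (upper stop). A clear pane with aluminium bottom rail, counterweighted: it moves straight up and down only, with about 4 to 7 N, and stays where it is left. It starts low: the sensor could not pass under it.
- lip_edge (a point): Middle of the front lower edge of the window's lip, at cabinet x -42 mm. The lip is a level ledge 540 mm long (along y), 12 mm thick, standing out to the robot; its underside runs 26 mm back from this edge, then on under the 26 mm deep bottom rail; the pane rises 40 mm behind the edge. Free to reach from the front at cabinet y +20 to -140 mm; the carriage stands before it at y +55 to +145.
- lip_right (a point): Right-hand end of the same front lower edge (cabinet y -270 mm), next to the pointer. The lip is level with the pointer when this point has the height of mark.
- mark (a point): Tip of the black pointer clamped on the outside of the right front post, 7 mm beyond the lip's right end: a bracket whose sharp diamond tip, 22 mm high, points left at the lip's end; this point is the tip, at mid-height. 165 to 245 mm above the bench; stays put during the work.
- carriage (a joint): How far the carriage is pushed in, m: 0 (fully out, towards the robot, as it starts) to 0.130 (against its stop inside the cabinet). It slides along cabinet +x on a rail under the window, with about 3 to 5 N, and stays where it is left.
- handle (a point): Middle of the carriage's black U-handle: round bar 12 mm thick, 64 mm long along cabinet y, its axis 70 mm above the bench, free below except a 10 mm high tongue behind cabinet x -175 mm. Legs run 46 mm back to an upright end plate (90 mm wide, up to 84 mm above the bench). At cabinet y +100 mm, x -200 mm when out, -70 mm when home.
- nest (a point): Centre of the floor of the round nest, 65 mm wide, 8 mm deep, in the carriage's plate (124 x 90 mm, top 38 mm above the bench); 112 mm behind the handle's bar, floor 30 mm above the bench.
- sensor: Round waisted aluminium sensor, 63 mm in diameter, 115 mm high, 0.6 kg, small black connector on one side, standing loose in the nest; origin at the centre of its underside. Its top is 145 mm above the bench.
- spare_sensor: Bystander: a second sensor of the same kind, standing inside the cabinet on its base plate at the right; origin at the centre of its underside.
- foam_disc: Bystander: black disc, 60 mm wide, 14 mm thick, on the bench before the right end of the window; origin at the centre of its underside.
- foam_disc2: Bystander: another such disc, nearer the robot.
- screwdriver: Bystander: screwdriver 180 mm long, 26 mm thick, lying left of the carriage; origin below its middle, its x axis along it.
- wrench: Bystander: steel wrench 180 mm long lying on the bench near the robot at the left; origin below its middle, its x axis along it.
- pendant: Bystander: flat grey control panel, 190 x 280 x 22 mm, on the bench at the right; origin at the centre of its underside.
- parts_tray: Bystander: black divided tray, 180 x 130 x 50 mm, on the bench at the left; origin at the centre of its underside.
- dispenser: Bystander: white bottle, 60 mm wide, 140 mm high, at the far left; origin at the centre of its underside.

How it is judged (in metres and radians):
On the way, in this order (a step that is already met when the one before it is completed fails the run):
1. The window's lip is level with the pointer (within 10 mm) and still, with the carriage not yet pushed in (z of lip_right in the frame of mark between -0.01 and 0.01 m and velocity of joint window between -0.02 and 0.02 m/s and value of joint carriage below 0.02 m), for 0.3 s.
2. The carriage is fully in (within 6 mm of its stop), the sensor upright in its nest (value of joint carriage above 0.124 m and angle between sensor's own z axis and vertical below 0.06 rad and distance between sensor and nest below 0.007 m), for 0.2 s.
At the end, for the whole second after the job is handed in: The underside of the window's lip is within 10 mm of the pointer's height and still, the carriage is within 6 mm of its inner stop, and the sensor stands upright (within 3.4 degrees) in its nest (within 7 mm of its centre) (all of step 2 and z of lip_right in the frame of mark between -0.01 and 0.01 m and velocity of joint window between -0.01 and 0.01 m/s); the robot touches nothing.
It fails at once if the sensor is touched by the robot (contact force between any of the arm, the fingers and sensor above 1 N).
It fails at once if the sensor is lifted out of its nest, tipped or knocked (angle between sensor's own z axis and vertical above 0.15 rad or distance between sensor and nest above 0.012 m).
It fails at once if the lip is pinched (fingers press on its top and its underside at once) (contact force between the fingers and window_c0 above 8 N and contact force between the fingers and window_c1 above 8 N).
It fails at once if the window or the carriage is flung or rammed (faster than 0.35 m/s) (velocity of joint any of window, carriage above 0.35 m/s or velocity of joint window below -0.35 m/s).
It fails at once if something else on the bench is moved by more than 15 mm (distance of any of spare_sensor, foam_disc, foam_disc2, screwdriver, wrench, pendant, parts_tray, dispenser from where it was at the start of the episode above 0.015 m).
It also fails if it takes over 72 s, if anything falls off the work surface, if the arm or the gripper's body presses on something with over 40 N, if the wrist force passes 120 N, or if a joint passes its speed limit or range.

## Working session

There is one attempt and no reset: what is moved stays moved. The work goes in short steps, Python scripts to look and compute and a tool call to move; the robot and the scene stay as the last step left them, time stands still between calls to the robot, and variables do not carry over. Pictures are saved under pics/ and viewed, about 8 in all and at most 12, crops included, and the job is handed in when it is done.

Besides the shell and the picture viewer there is one more tool, called after "Emit:" as name(argument=value, ...), one argument or row to a line, values as JSON. jog_arm: Moves the arm, as the interface text tells. Shifts and turns lie within -1 to 1; 1 stands for 10 cm of shift or pi/2 rad of turn. Its arguments: {"type":"object","properties":{"deltas":{"type":"array"},"squeeze":{"type":"number"}},"required":["deltas"]}

```bash
mkdir -p pics; python3 - <<'E'
from rig import r
import cv2,numpy as np
np.set_printoptions(precision=4,suppress=True)
for n in("scene","top"):
    cv2.imwrite(f"pics/{n}0.png",r.grab_frame(n)); c=r.calibration(n); print(n,c["mtx"],c["world_from_camera"])
print(r.sense())
E
```

```text
scene [[457.3966   0.     255.1111]
 [  0.     457.3966 182.0769]
 [  0.       0.       1.    ]] [[    0.9383    -0.2041     0.2791   142.1877]
 [   -0.3457    -0.5719     0.7439 -1177.3972]
 [    0.0078    -0.7945    -0.6072  1063.4456]
 [    0.         0.         0.         1.    ]]
top [[418.611    0.     257.8901]
 [  0.     418.611  192.7315]
 [  0.       0.       1.    ]] [[   0.0237   -0.9948    0.0993  442.5564]
 [  -0.9995   -0.0255   -0.0177    1.8505]
 [   0.0202   -0.0988   -0.9949 1497.9376]
 [   0.        0.        0.        1.    ]]
{'clock': 0.1, 'qpos': array([ 1.1336,  0.3536,  1.6341, -0.    ,  1.1552, -0.0024]), 'qvel': array([-0.001 , -0.0025, -0.0022, -0.0009,  0.0008,  0.0006]), 'joint_efforts': array([  0.0002, -60.6366, -34.2818,   0.0001,   0.0041,   0.0001]), 'eef_pos': array([263.1027, 566.4687, 255.6145]), 'tcp_rot': array([3.1416, 0.0013, 1.136 ]), 'contact_force': array([-0.2767,  0.2319,  0.7318]), 'wrist_torque': array([-0.0303,  0.0002,  0.0285]), 'opening': 0.9978108252404841}
```

View pics/scene0.png

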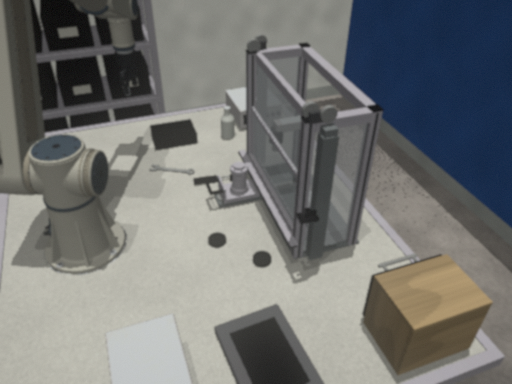

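View pics/top0.png

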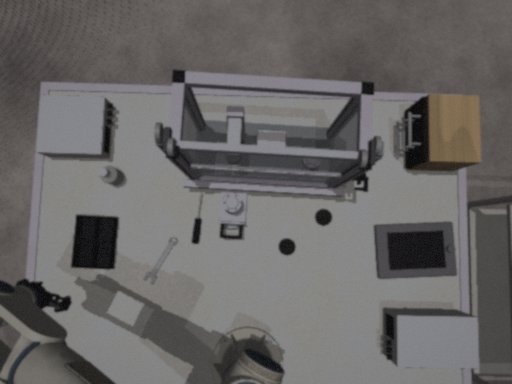

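Scene: cabinet with the carriage at about (235,185) and a black pointer near (308,214). Top: lip is the bar at row ~187, handle at (231,230), pointer near (360,183). I'll enlarge both.

```bash
python3 - <<'E'
import cv2,numpy as np
s=cv2.imread("pics/scene0.png");t=cv2.imread("pics/top0.png")
a=cv2.resize(s[160:285,190:350],(800,625),interpolation=cv2.INTER_CUBIC)[:600]
b=cv2.resize(t[140:250,170:390],(800,400),interpolation=cv2.INTER_CUBIC)
cv2.imwrite("pics/cs.png",a);cv2.imwrite("pics/ct.png",b)
E
```

```text
(no output)
```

View pics/cs.png

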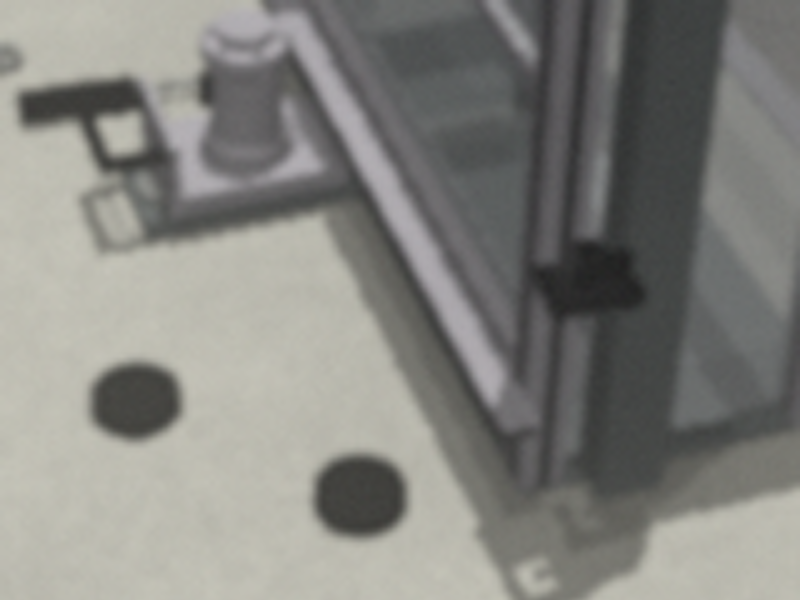

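View pics/ct.png

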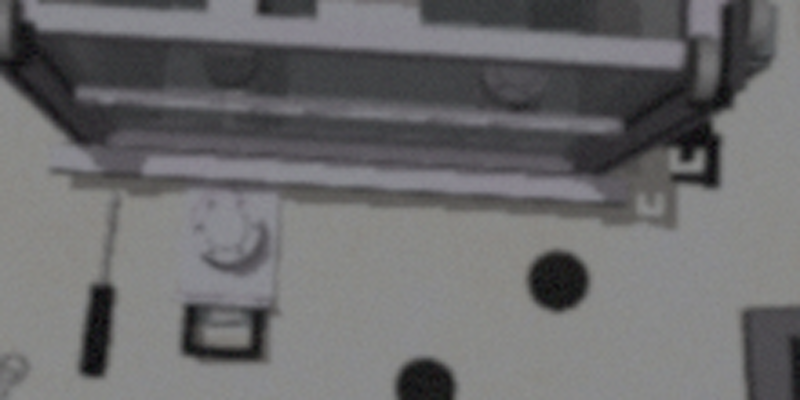

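Scene crop: pointer is a black shape spanning crop (537–642, 243–315), lip's right end ~(525,425). Top crop: lip front edge from (50,172) to (632,206), handle bar centred ~(223,353), discs at (558,280) and (425,385).

```bash
cat > h.py <<'E'
from rig import r
import numpy as np, cv2
np.set_printoptions(precision=2,suppress=True)
def ray(c,u,v):
    M=c["world_from_camera"]; d=M[:3,:3]@np.linalg.solve(c["mtx"],[u,v,1.]); return M[:3,3],d
def onz(c,u,v,z):
    o,d=ray(c,u,v); return o+d*(z-o[2])/d[2]
def proj(c,p):
    M=np.linalg.inv(c["world_from_camera"]); q=c["mtx"]@(M[:3,:3]@p+M[:3,3]); return q[:2]/q[2]
def tri(a,b):
    (o,d),(p,e)=a,b; s=np.linalg.lstsq(np.c_[d,-e],p-o,rcond=None)[0]; A=o+d*s[0];B=p+e*s[1]; return (A+B)/2,np.linalg.norm(A-B)
E
python3 - <<'E'
from h import *
c=r.calibration("top"); k=3.636
T=lambda x,y,z:onz(c,170+x/k,140+y/k,z)
L=T(50,172,57);R=T(632,206,57);H=T(223,353,70)
print("lip L,R",L,R,np.linalg.norm(L-R)); print("handle",H)
y=(L-R)/np.linalg.norm(L-R); yaw=np.arctan2(-y[0],y[1]); print("yaw",yaw)
Rz=np.array([[np.cos(yaw),-np.sin(yaw)],[np.sin(yaw),np.cos(yaw)]])
print("origin from lip",(L+R)[:2]/2-Rz@[-42,0]," from handle",H[:2]-Rz@[-200,100])
print("discs",T(558,280,14),T(425,385,14))
s=r.calibration("scene"); S=lambda x,y:ray(s,190+x/5,160+y/5)
for p in [(537,277),(590,280)]:
    print("pointer",tri(S(*p),ray(c,170+675/k,140+160/k)))
O=((L+R)[:2]/2-Rz@[-42,0]); q=O+Rz@[-42,-277]
for z in(165,205,245): print(z,proj(s,np.r_[O+Rz@[-42,-277],z]),proj(s,np.r_[O+Rz@[0,-277],z]),proj(c,np.r_[O+Rz@[-42,-277],z]),proj(c,np.r_[O+Rz@[0,-277],z]))
w=r.calibration("wrist"); print(w["mtx"]); M=w["world_from_camera"]; print(M)
cv2.imwrite("pics/w0.png",r.grab_frame("wrist"))
E
```

```text
lip L,R [598.63 232.53  57.  ] [ 580.35 -322.34   57.  ] 555.1773067317328
handle [431.78  62.84  70.  ]
yaw -0.032934430635754665
origin from lip [631.47 -46.29]  from handle [628.38 -43.69]
discs [ 509.98 -259.64   14.  ] [ 405.13 -131.18   14.  ]
pointer (array([ 598.62, -321.17,  214.08]), np.float64(14.757222961222883))
pointer (array([ 612.97, -327.47,  209.67]), np.float64(14.098014455430263))
165 [293.1  229.44] [306.66 226.35] [351.17 193.64] [351.62 180.69]
205 [293.93 218.98] [307.74 215.92] [354.28 192.4 ] [354.73 179.07]
245 [294.8  208.12] [308.86 205.09] [357.57 191.08] [358.03 177.33]
[[308.19   0.   256.79]
 [  0.   308.19 186.96]
 [  0.     0.     1.  ]]
[[  0.42   0.87   0.25 201.12]
 [  0.91  -0.41  -0.11 595.93]
 [ -0.     0.27  -0.96 373.38]
 [  0.     0.     0.     1.  ]]
```

Emit:
jog_arm(
  deltas=[
    {"gripper": 1, "translation": [0.063, -0.286, 0.016], "dr": [0, 0, -0.0726]},
    {"gripper": 1, "translation": [0.063, -0.286, 0.016], "dr": [0, 0, -0.0726]},
    {"gripper": 1, "translation": [0.063, -0.286, 0.016], "dr": [0, 0, -0.0726]},
    {"gripper": 1, "translation": [0.063, -0.286, 0.016], "dr": [0, 0, -0.0726]},
    {"gripper": 1, "translation": [0.063, -0.286, 0.016], "dr": [0, 0, -0.0726]},
    {"gripper": 1, "translation": [0.063, -0.286, 0.016], "dr": [0, 0, -0.0726]},
    {"gripper": 1, "translation": [0.063, -0.286, 0.016], "dr": [0, 0, -0.0726]},
    {"gripper": 1, "translation": [0.063, -0.286, 0.016], "dr": [0, 0, -0.0726]},
    {"gripper": 1, "translation": [0.063, -0.286, 0.016], "dr": [0, 0, -0.0726]},
    {"gripper": 1, "translation": [0.063, -0.286, 0.016], "dr": [0, 0, -0.0726]},
    {"gripper": 1, "translation": [0.063, -0.286, 0.016], "dr": [0, 0, -0.0726]},
    {"gripper": 1, "translation": [0.063, -0.286, 0.016], "dr": [0, 0, -0.0726]},
  ],
  squeeze=20,
)

```text
clock: 1.15
eef_pos: [338.7, 222.3, 275.5]
tcp_rot: [3.142, -0.0, -0.238]
contact_force: [0.5, 0.4, 0.1]
opening: 0.001
```

Emit:
jog_arm(
  deltas=[
    {"gripper": 1, "translation": [0.063, -0.286, 0.016], "dr": [0, 0, -0.0726]},
    {"gripper": 1, "translation": [0.063, -0.286, 0.016], "dr": [0, 0, -0.0726]},
    {"gripper": 1, "translation": [0.063, -0.286, 0.016], "dr": [0, 0, -0.0726]},
    {"gripper": 1, "translation": [0.063, -0.286, 0.016], "dr": [0, 0, -0.0726]},
    {"gripper": 1, "translation": [0.063, -0.286, 0.016], "dr": [0, 0, -0.0726]},
    {"gripper": 1, "translation": [0.063, -0.286, 0.016], "dr": [0, 0, -0.0726]},
    {"gripper": 1, "translation": [0.063, -0.286, 0.016], "dr": [0, 0, -0.0726]},
    {"gripper": 1, "translation": [0.063, -0.286, 0.016], "dr": [0, 0, -0.0726]},
    {"gripper": 1, "translation": [0.063, -0.286, 0.016], "dr": [0, 0, -0.0726]},
    {"gripper": 1, "translation": [0.063, -0.286, 0.016], "dr": [0, 0, -0.0726]},
    {"gripper": 1, "translation": [0.063, -0.286, 0.016], "dr": [0, 0, -0.0726]},
    {"gripper": 1, "translation": [0.063, -0.286, 0.016], "dr": [0, 0, -0.0726]},
  ],
)

```text
clock: 2.15
eef_pos: [414.4, -121.1, 294.7]
tcp_rot: [-3.142, 0.0, -1.607]
contact_force: [0.4, -0.4, 0.1]
opening: 0.003
```

Now the last rows of the approach and tilt up to a nearly level view.

Emit:
jog_arm(
  deltas=[
    {"gripper": 1, "translation": [0.063, -0.286, 0.016], "dr": [0, 0, -0.0726]},
    {"gripper": 1, "translation": [0.063, -0.286, 0.016], "dr": [0, 0, -0.0726]},
    {"gripper": 1, "translation": [0.063, -0.286, 0.016], "dr": [0, 0, -0.0726]},
    {"gripper": 1, "translation": [0.063, -0.286, 0.016], "dr": [0, 0, -0.0726]},
  ],
)

```text
clock: 2.48
eef_pos: [439.6, -235.4, 301.0]
tcp_rot: [3.141, 0.0, -2.063]
contact_force: [0.2, 0.3, -0.4]
opening: -0.004
```

Emit:
jog_arm(
  deltas=[
    {"gripper": 1, "translation": [0, 0, 0], "dr": [-0.0347, -0.0654, 0]},
    {"gripper": 1, "translation": [0, 0, 0], "dr": [-0.0347, -0.0654, 0]},
    {"gripper": 1, "translation": [0, 0, 0], "dr": [-0.0347, -0.0654, 0]},
    {"gripper": 1, "translation": [0, 0, 0], "dr": [-0.0347, -0.0654, 0]},
    {"gripper": 1, "translation": [0, 0, 0], "dr": [-0.0347, -0.0654, 0]},
    {"gripper": 1, "translation": [0, 0, 0], "dr": [-0.0347, -0.0654, 0]},
    {"gripper": 1, "translation": [0, 0, 0], "dr": [-0.0347, -0.0654, 0]},
    {"gripper": 1, "translation": [0, 0, 0], "dr": [-0.0347, -0.0654, 0]},
    {"gripper": 1, "translation": [0, 0, 0], "dr": [-0.0347, -0.0654, 0]},
    {"gripper": 1, "translation": [0, 0, 0], "dr": [-0.0347, -0.0654, 0]},
    {"gripper": 1, "translation": [0, 0, 0], "dr": [-0.0347, -0.0654, 0]},
    {"gripper": 1, "translation": [0, 0, 0], "dr": [-0.0347, -0.0654, 0]},
  ],
)

```text
clock: 3.48
eef_pos: [390.7, -206.6, 436.4]
tcp_rot: [-1.933, -0.002, -2.06]
contact_force: [0.0, -0.1, 1.6]
opening: -0.004
```

```bash
python3 - <<'E'
from h import *
s=r.sense();print(s["qpos"],s["eef_pos"],s["tcp_rot"]);w=r.calibration("wrist");print(w["world_from_camera"])
O=np.array([630,-45.]);y=-.033;R=np.array([[np.cos(y),-np.sin(y)],[np.sin(y),np.cos(y)]])
for z in(45,165,245):print(proj(w,np.r_[O+R@[-42,-277],z]))
cv2.imwrite("pics/w1.png",r.grab_frame("wrist"))
E
```

```text
[-0.49 -0.55  2.48  0.14  0.    1.43] [ 390.7  -206.65  436.4 ] [-1.93 -0.   -2.06]
[[  -0.47   -0.53    0.71  315.55]
 [  -0.88    0.28   -0.38 -165.9 ]
 [   0.     -0.8    -0.6   542.52]
 [   0.      0.      0.      1.  ]]
[263.62 311.1 ]
[264.72 266.75]
[265.67 228.84]
```

Tilting ran into q5 = 0, so I'll need a q4 flip. The picture from this pose is already usable, so I'll look at it first.

```bash
python3 - <<'E'
import cv2
a=cv2.imread("pics/w1.png")[190:340,160:360];cv2.imwrite("pics/w1c.png",cv2.resize(a,(800,600),interpolation=cv2.INTER_CUBIC))
E
```

```text
(no output)
```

View pics/w1c.png

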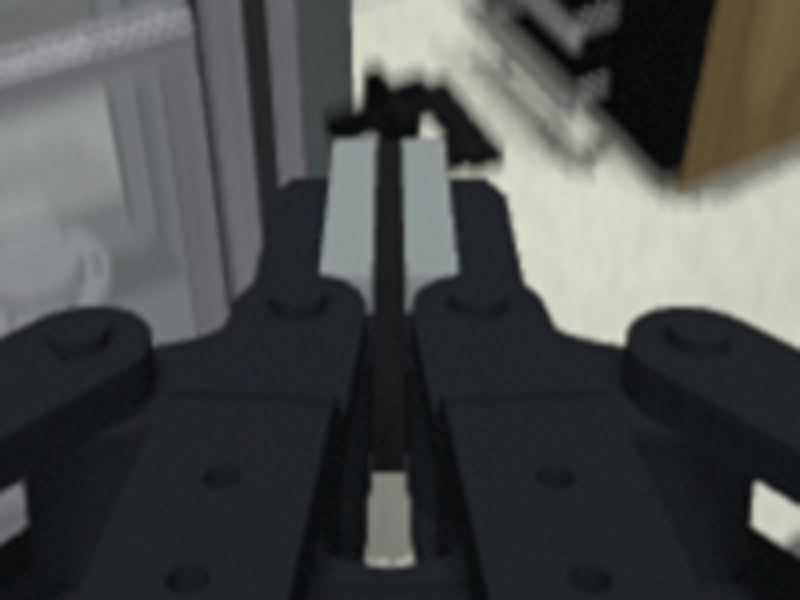

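Emit:
jog_arm(
  deltas=[
    {"gripper": 1, "translation": [0, 0, 0], "dr": [0, 0, 0.06]},
    {"gripper": 1, "translation": [0, 0, 0], "dr": [0, 0, 0.06]},
    {"gripper": 1, "translation": [0, 0, 0], "dr": [0, 0, 0.06]},
  ],
)

```text
clock: 3.78
eef_pos: [374.7, -215.6, 408.9]
tcp_rot: [-2.026, -0.019, -2.062]
contact_force: [-0.1, -0.5, -1.1]
opening: -0.001
```

```bash
python3 - <<'E'
from h import *
s=r.sense();print(s["qpos"],s["eef_pos"],s["tcp_rot"])
E
```

```text
[-0.57 -0.54  2.48  0.64  0.11  0.88] [ 374.65 -215.59  408.89] [-2.03 -0.02 -2.06]
```

Pointer's tip shows at crop (330,125), i.e. px (242,221), partly hidden by the fingers. q4 moves positive with +z yaw; continuing that way for the flip.

Emit:
jog_arm(
  deltas=[
    {"gripper": 1, "translation": [0, 0, 0.0], "dr": [0, 0, 0.06]},
    {"gripper": 1, "translation": [0, 0, 0.0], "dr": [0, 0, 0.06]},
    {"gripper": 1, "translation": [0, 0, 0.0], "dr": [0, 0, 0.06]},
    {"gripper": 1, "translation": [0, 0, 0.0], "dr": [0, 0, 0.06]},
    {"gripper": 1, "translation": [0, 0, 0.0], "dr": [0, 0, 0.06]},
    {"gripper": 1, "translation": [0, 0, 0.0], "dr": [0, 0, 0.06]},
  ],
)

```text
clock: 4.28
eef_pos: [365.6, -215.9, 389.0]
tcp_rot: [-2.097, -0.021, -1.72]
contact_force: [0.4, 0.4, -1.2]
opening: -0.001
```

```bash
python3 - <<'E'
from h import *
s=r.sense();print(s["qpos"],s["eef_pos"],s["tcp_rot"])
E
```

```text
[-1.08 -0.4   2.43  1.26  0.8  -0.16] [ 365.57 -215.87  389.03] [-2.1  -0.02 -1.72]
```

Emit:
jog_arm(
  deltas=[
    {"gripper": 1, "translation": [0.05, 0, -0.28], "dr": [0, 0, 0.009]},
    {"gripper": 1, "translation": [0.05, 0, -0.28], "dr": [0, 0, 0.009]},
    {"gripper": 1, "translation": [0.05, 0, -0.28], "dr": [0, 0, 0.009]},
    {"gripper": 1, "translation": [0.05, 0, -0.28], "dr": [0, 0, 0.009]},
    {"gripper": 1, "translation": [0.05, 0, -0.28], "dr": [0, 0, 0.009]},
    {"gripper": 1, "translation": [0.05, 0, -0.28], "dr": [0, 0, 0.009]},
    {"gripper": 1, "translation": [0.05, 0, 0], "dr": [0, 0, 0.009]},
    {"gripper": 1, "translation": [0.05, 0, 0], "dr": [0, 0, 0.009]},
  ],
)

```text
clock: 4.95
eef_pos: [405.6, -215.6, 217.9]
tcp_rot: [-2.105, -0.012, -1.611]
contact_force: [0.7, -0.5, -0.0]
opening: -0.001
```

```bash
python3 - <<'E'
from h import *
s=r.sense();print(s["qpos"],s["eef_pos"],s["tcp_rot"])
w=r.calibration("wrist");print(w["world_from_camera"])
O=np.array([630,-45.]);y=-.033;R=np.array([[np.cos(y),-np.sin(y)],[np.sin(y),np.cos(y)]])
for z in(45,165,245):print(proj(w,np.r_[O+R@[-42,-277],z]))
E
```

```text
[-1.    0.16  2.56  1.91  0.84 -1.12] [ 405.59 -215.58  217.93] [-2.11 -0.01 -1.61]
[[  -0.04   -0.72    0.69  339.86]
 [  -1.      0.02   -0.04 -211.11]
 [   0.01   -0.69   -0.72  337.15]
 [   0.      0.      0.      1.  ]]
[334.73 208.07]
[359.19 127.35]
[385.53  40.42]
```

```bash
python3 - <<'E'
from h import *
w=r.calibration("wrist");f=r.grab_frame("wrist");cv2.imwrite("pics/w2.png",f);np.savez("w2.npz",**w)
cv2.imwrite("pics/w2c.png",cv2.resize(f[20:245,200:500],(800,600),interpolation=cv2.INTER_CUBIC))
E
```

```text
(no output)
```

View pics/w2c.png

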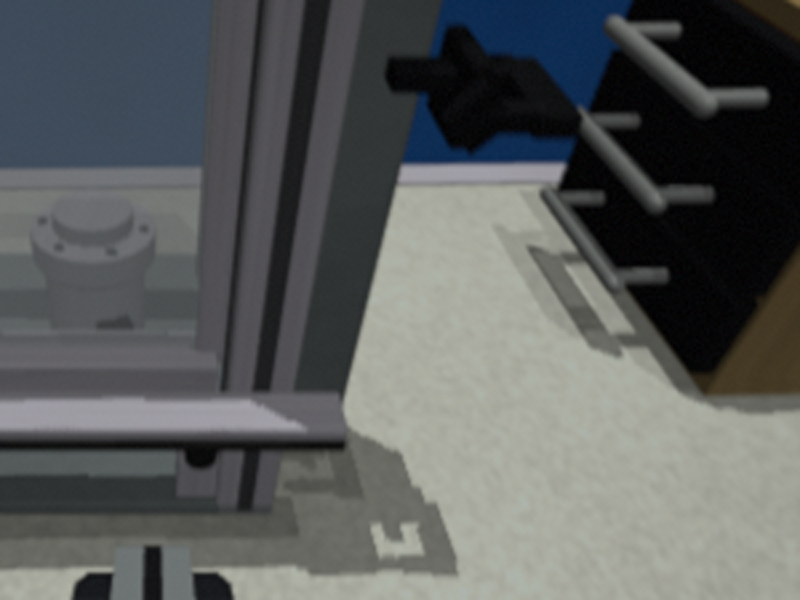

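```bash
python3 - <<'E'
import cv2,numpy as np
def g(f,x0,y0,w,h,k):
    a=f[y0:y0+h,x0:x0+w].astype(float); a=255*np.clip(a/130,0,1)**.55; return cv2.resize(a.astype(np.uint8),(w*k,h*k),interpolation=cv2.INTER_CUBIC)
A=g(cv2.imread("pics/w2.png"),335,22,90,60,8)
B=g(cv2.imread("pics/scene0.png"),290,200,45,30,8); C=g(cv2.imread("pics/top0.png"),340,170,40,30,8)
o=np.zeros((600+120,720,3),np.uint8);o[:480]=A;o[480:720,:360]=B;o[480:720,360:680]=C
cv2.imwrite("pics/p.png",cv2.resize(o,(600,600)))
E
```

```text
(no output)
```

View pics/p.png

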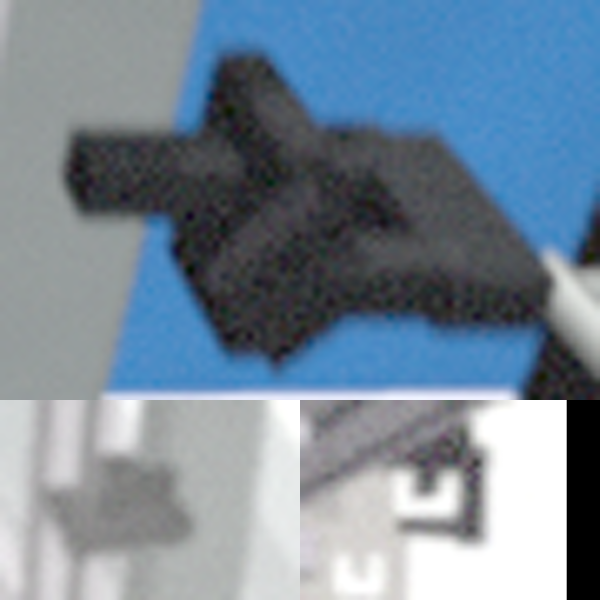

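Enlargement: pointer's left tip appears in w2 at panel (66,172), in scene at (45,495), in top at (400,526). The lip also looks higher than 45 mm. Triangulating both.

```bash
python3 - <<'E'
from h import *
c=r.calibration("top");s=r.calibration("scene");w=dict(np.load("w2.npz"));k=6.667
W=lambda x,y:ray(w,335+x/k,22+y/k)
t=ray(c,340+100/k,170+126/k); q=ray(s,290+45/k,200+95/k)
print("tip w-top",tri(W(66,172),t),"w-scene",tri(W(66,172),q),"top-scene",tri(t,q))
print("corner w(172,245)-top",tri(W(172,245),t),"-scene",tri(W(172,245),q))
# lip right end, lower front edge
L=ray(w,200+345/2.667,20+444/2.667); Lt=ray(c,170+632/3.636,140+206/3.636); Ls=ray(s,190+520/5,160+433/5)
print("lipR w-top",tri(L,Lt),"w-scene",tri(L,Ls),"top-scene",tri(Lt,Ls))
E
```

```text
tip w-top (array([ 590.01, -305.14,  236.42]), np.float64(21.83642362517315)) w-scene (array([ 599.25, -305.15,  219.52]), np.float64(25.426530274447288)) top-scene (array([ 589.29, -320.32,  218.89]), np.float64(1.0994313698225227))
corner w(172,245)-top (array([ 590.11, -314.12,  226.38]), np.float64(9.10607146619278)) -scene (array([ 593.33, -314.19,  219.37]), np.float64(10.904409185029749))
lipR w-top (array([ 578.45, -311.36,   84.54]), np.float64(9.482494407184635)) w-scene (array([ 591.84, -309.48,   75.81]), np.float64(7.960386556568463)) top-scene (array([ 583.26, -317.21,   89.46]), np.float64(12.618533255579987))
```

```bash
python3 - <<'E'
from h import *
a=r.sense();w=dict(np.load("w2.npz"));v=r.calibration("wrist")
print(a["eef_pos"],a["tcp_rot"],a["qvel"],v["world_from_camera"]-w["world_from_camera"])
f=r.grab_frame("wrist");print(cv2.absdiff(f,cv2.imread("pics/w2.png")).mean())
cv2.imwrite("pics/w3.png",f);np.savez("w3.npz",**r.calibration("wrist"))
E
```

```text
[ 406.86 -216.76  220.45] [-2.1  -0.02 -1.61] [-0.01 -0.09  0.    0.02  0.   -0.02] [[ 0.    0.    0.    0.81]
 [ 0.   -0.   -0.   -0.7 ]
 [ 0.   -0.    0.    2.25]
 [ 0.    0.    0.    0.  ]]
6.705973307291667
```

Emit:
jog_arm(
  deltas=[
    {"gripper": 1, "translation": [0.104, 0.146, -0.188], "dr": [0, 0, 0]},
    {"gripper": 1, "translation": [0.104, 0.146, -0.188], "dr": [0, 0, 0]},
    {"gripper": 1, "translation": [0.104, 0.146, -0.188], "dr": [0, 0, 0]},
    {"gripper": 1, "translation": [0.104, 0.146, -0.188], "dr": [0, 0, 0]},
    {"gripper": 1, "translation": [0.104, 0.146, -0.188], "dr": [0, 0, 0]},
    {"gripper": 1, "translation": [0.104, 0.146, -0.188], "dr": [0, 0, 0]},
    {"gripper": 1, "translation": [0.104, 0.146, -0.188], "dr": [0, 0, 0]},
    {"gripper": 1, "translation": [0.104, 0.146, -0.188], "dr": [0, 0, 0]},
    {"gripper": 1, "translation": [0, 0, 0], "dr": [0, 0, 0]},
    {"gripper": 1, "translation": [0, 0, 0], "dr": [0, 0, 0]},
  ],
)

```text
clock: 5.88
eef_pos: [490.7, -98.4, 71.8]
tcp_rot: [-2.097, -0.018, -1.609]
contact_force: [-0.0, 0.8, 0.3]
opening: 0.0
```

```bash
python3 - <<'E'
from h import *
s=r.sense();print(s["qpos"],s["eef_pos"],s["tcp_rot"],s["contact_force"])
f=r.grab_frame("wrist");cv2.imwrite("pics/w4.png",f);w=r.calibration("wrist");np.savez("w4.npz",**w);print(w["world_from_camera"])
for p in[(589,-100,45),(589,-100,85),(587,-130,45)]:print(proj(w,np.array(p,float)))
E
```

```text
[-0.38  0.77  2.59  2.84  1.25 -1.67] [490.72 -98.36  71.8 ] [-2.1  -0.02 -1.61] [-0.01  0.82  0.33]
[[ -0.04  -0.72   0.7  423.45]
 [ -1.     0.02  -0.04 -94.11]
 [  0.02  -0.7   -0.72 190.96]
 [  0.     0.     0.     1.  ]]
[251.99 162.71]
[252.42 114.23]
[294.1  164.01]
```

View pics/w4.png

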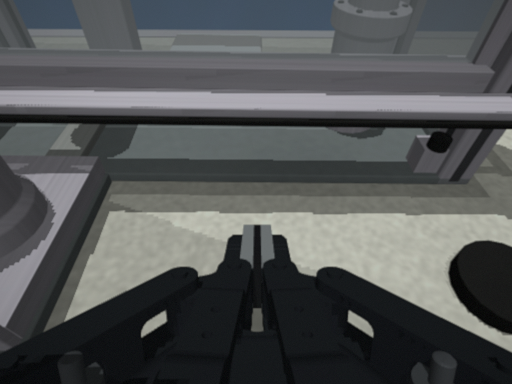

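Lip's front lower edge is at row ~122 (col 256), so z ≈ 79 mm at x ≈ 589; the way under it is free. Going in under it, then lifting slowly.

Emit:
jog_arm(
  deltas=[
    {"gripper": 1, "translation": [0.16, 0, -0.035], "dr": [0, 0, 0]},
    {"gripper": 1, "translation": [0.16, 0, -0.035], "dr": [0, 0, 0]},
    {"gripper": 1, "translation": [0.16, 0, -0.035], "dr": [0, 0, 0]},
    {"gripper": 1, "translation": [0.16, 0, -0.035], "dr": [0, 0, 0]},
    {"gripper": 1, "translation": [0.16, 0, -0.035], "dr": [0, 0, 0]},
    {"gripper": 1, "translation": [0.14, 0, -0.035], "dr": [0, 0, 0]},
    {"gripper": 1, "translation": [0, 0, 0.05], "dr": [0, 0, 0]},
    {"gripper": 1, "translation": [0, 0, 0.05], "dr": [0, 0, 0]},
    {"gripper": 1, "translation": [0, 0, 0.05], "dr": [0, 0, 0]},
  ],
)

```text
clock: 6.68
eef_pos: [582.2, -100.7, 66.1]
tcp_rot: [-2.099, -0.02, -1.614]
contact_force: [-0.4, 0.0, -0.3]
opening: 0.0
```

Emit:
jog_arm(
  deltas=[
    {"gripper": 1, "translation": [0, 0, 0.05], "dr": [0, 0, 0]},
    {"gripper": 1, "translation": [0, 0, 0.05], "dr": [0, 0, 0]},
    {"gripper": 1, "translation": [0, 0, 0.05], "dr": [0, 0, 0]},
  ],
)

```text
clock: 6.93
eef_pos: [581.7, -100.1, 78.8]
tcp_rot: [-2.103, -0.019, -1.614]
contact_force: [-2.8, -4.1, -4.8]
opening: -0.003
```

Emit:
jog_arm(
  deltas=[
    {"gripper": 1, "translation": [0, 0, 0.05], "dr": [0, 0, 0]},
    {"gripper": 1, "translation": [0, 0, 0.05], "dr": [0, 0, 0]},
    {"gripper": 1, "translation": [0, 0, 0.05], "dr": [0, 0, 0]},
  ],
)

```text
clock: 7.18
eef_pos: [581.8, -99.9, 93.3]
tcp_rot: [-2.104, -0.019, -1.613]
contact_force: [-3.3, -5.1, -5.8]
opening: -0.003
```

Emit:
jog_arm(
  deltas=[
    {"gripper": 1, "translation": [0, 0, 0.08], "dr": [0, 0, 0]},
    {"gripper": 1, "translation": [0, 0, 0.09], "dr": [0, 0, 0]},
    {"gripper": 1, "translation": [0, 0, 0.09], "dr": [0, 0, 0]},
    {"gripper": 1, "translation": [0, 0, 0.09], "dr": [0, 0, 0]},
    {"gripper": 1, "translation": [0, 0, 0.09], "dr": [0, 0, 0]},
    {"gripper": 1, "translation": [0, 0, 0.09], "dr": [0, 0, 0]},
    {"gripper": 1, "translation": [0, 0, 0.09], "dr": [0, 0, 0]},
    {"gripper": 1, "translation": [0, 0, 0.09], "dr": [0, 0, 0]},
    {"gripper": 1, "translation": [0, 0, 0.08], "dr": [0, 0, 0]},
    {"gripper": 1, "translation": [0, 0, 0.06], "dr": [0, 0, 0]},
    {"gripper": 1, "translation": [0, 0, 0.05], "dr": [0, 0, 0]},
  ],
)

```text
clock: 8.1
eef_pos: [581.8, -99.6, 183.7]
tcp_rot: [-2.103, -0.02, -1.612]
contact_force: [-3.4, -4.5, -4.9]
opening: 0.002
```

Emit:
jog_arm(
  deltas=[
    {"gripper": 1, "translation": [0, 0, 0.04], "dr": [0, 0, 0]},
    {"gripper": 1, "translation": [0, 0, 0.04], "dr": [0, 0, 0]},
    {"gripper": 1, "translation": [0, 0, 0.03], "dr": [0, 0, 0]},
    {"gripper": 1, "translation": [0, 0, 0], "dr": [0, 0, 0]},
    {"gripper": 1, "translation": [0, 0, 0], "dr": [0, 0, 0]},
  ],
)

```text
clock: 8.52
eef_pos: [582.2, -99.3, 194.8]
tcp_rot: [-2.102, -0.02, -1.611]
contact_force: [-3.9, -1.6, -1.5]
opening: -0.003
```

```bash
python3 - <<'E'
from h import *
s=r.sense();print(s["qpos"],s["eef_pos"],s["tcp_rot"],s["contact_force"])
f=r.grab_frame("scene");cv2.imwrite("pics/s2.png",f)
a=f[185:245,265:345].astype(float);a=(255*np.clip(a/170,0,1)**.6).astype(np.uint8)
cv2.imwrite("pics/s2c.png",cv2.resize(a,(800,600),interpolation=cv2.INTER_CUBIC))
E
```

```text
[-0.27  0.32  2.42  2.82  0.65 -1.45] [582.21 -99.34 194.79] [-2.1  -0.02 -1.61] [-3.88 -1.59 -1.52]
```

View pics/s2c.png

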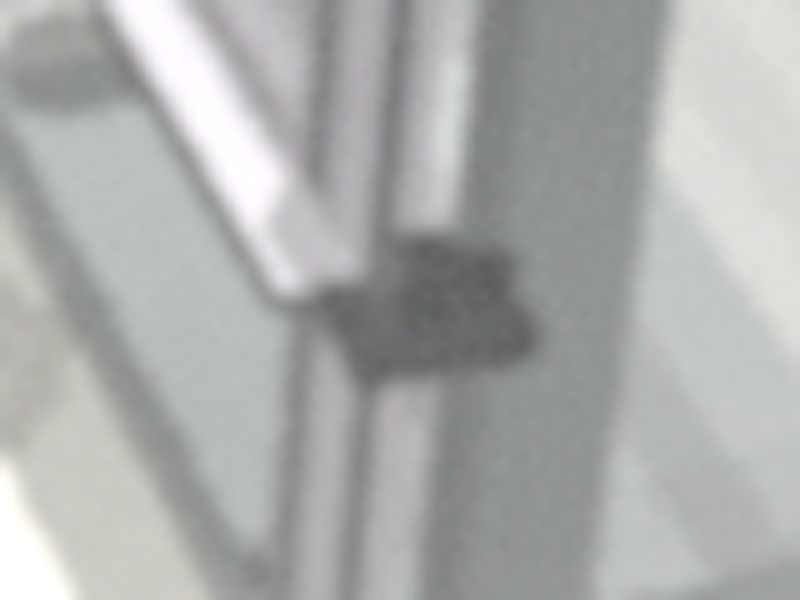

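Lip's right lower corner ~crop (285,300) and pointer tip ~(318,290) are nearly level in the scene view, but that view is too coarse. Backing off for a level wrist view.

Emit:
jog_arm(
  deltas=[
    {"gripper": 1, "translation": [-0.05, 0, -0.1], "dr": [0, 0, 0]},
    {"gripper": 1, "translation": [-0.25, 0, -0.1], "dr": [0, 0, 0]},
    {"gripper": 1, "translation": [-0.25, -0.1, 0], "dr": [0, 0, 0]},
    {"gripper": 1, "translation": [-0.2, -0.2, 0], "dr": [0, -0.03, 0]},
    {"gripper": 1, "translation": [-0.2, -0.2, 0], "dr": [0, -0.03, 0]},
    {"gripper": 1, "translation": [-0.2, -0.2, 0], "dr": [0, -0.03, 0]},
    {"gripper": 1, "translation": [-0.2, -0.2, 0], "dr": [0, -0.03, 0]},
    {"gripper": 1, "translation": [-0.1, -0.2, 0], "dr": [0, -0.03, 0]},
    {"gripper": 1, "translation": [0, -0.2, 0], "dr": [0, -0.03, 0]},
    {"gripper": 1, "translation": [0, -0.1, 0], "dr": [0, -0.03, 0]},
    {"gripper": 1, "translation": [0, 0, 0], "dr": [0, -0.03, 0]},
    {"gripper": 1, "translation": [0, 0, 0], "dr": [0, 0, 0]},
  ],
)

```text
clock: 9.57
eef_pos: [440.0, -239.4, 173.6]
tcp_rot: [-1.727, -0.004, -1.618]
contact_force: [-0.5, 0.2, 0.1]
opening: -0.001
```

```bash
python3 - <<'E'
from h import *
s=r.sense();print(s["qpos"],s["eef_pos"],s["tcp_rot"],s["contact_force"])
w=r.calibration("wrist");f=r.grab_frame("wrist");cv2.imwrite("pics/w5.png",f);np.savez("w5.npz",**w);print(w["world_from_camera"])
q=proj(w,np.array([587,-315,215.]));print(q);u,v=np.clip(q.astype(int),[50,45],[460,340])
a=f[v-45:v+45,u-50:u+70].astype(float);a=(255*np.clip(a/150,0,1)**.6).astype(np.uint8)
print(u-50,v-45);cv2.imwrite("pics/w5c.png",cv2.resize(a,(800,600),interpolation=cv2.INTER_CUBIC))
E
```

```text
[-1.06  0.77  2.53  2.14  1.5  -1.71] [ 440.04 -239.45  173.64] [-1.73 -0.   -1.62] [-0.47  0.19  0.07]
[[  -0.05   -0.42    0.91  335.01]
 [  -1.      0.02   -0.04 -233.85]
 [   0.     -0.91   -0.42  259.99]
 [   0.      0.      0.      1.  ]]
[341.35 106.19]
291 61
```

View pics/w5c.png

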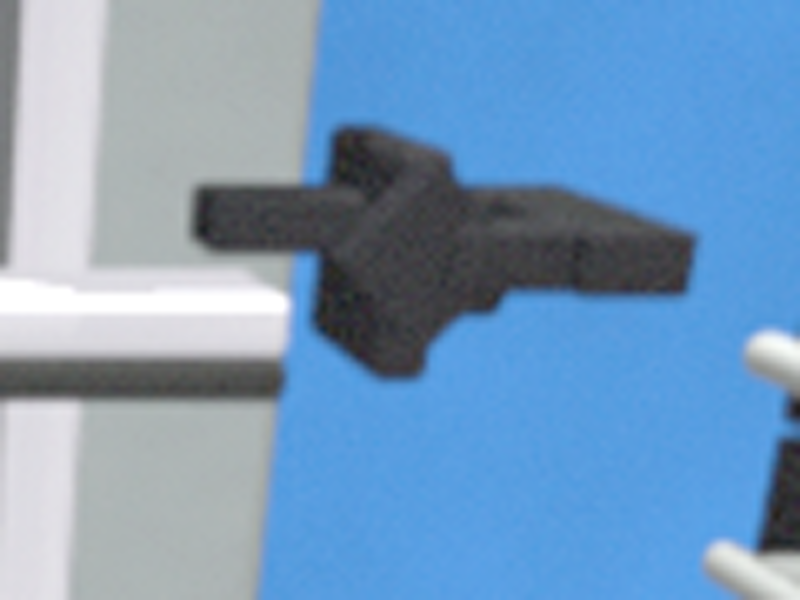

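Level view: lip end's lower edge at crop (283,395), top at ~(288,300). The pointer is a diamond block spanning (315–500, 125–378), a thin bar reaching left to (197,187)-(205,245), and a bracket plate to the right. I'll triangulate the corners between the two wrist views to tell the parts apart.

```bash
python3 - <<'E'
from h import *
a=dict(np.load("w2.npz"));b=dict(np.load("w5.npz"));k=6.667
A=lambda x,y:ray(a,335+x/k,22+y/k);B=lambda x,y:ray(b,291+x/k,61+y/k)
for n,p,q in [("barT",(75,130),(197,187)),("barB",(80,212),(205,245)),("topL",(225,50),(335,130)),("topR",(265,55),(370,128)),("botL",(230,350),(378,375)),("botR",(275,362),(420,375)),("left",(172,245),(315,320)),("plateT",(548,270),(695,235)),("plateB",(540,320),(688,292))]:
    print(n,*tri(A(*p),B(*q)))
o,d=B(283,395)
for x in(580,585,590):print("lipR lower at x",x,o+d*(x-o[0])/d[0])
o,d=B(288,303);print("lipR upper",o+d*(585-o[0])/d[0])
c=r.calibration("top")
f=lambda p:(proj(b,np.array(p,float))-[291,61])*k
print("topscene tip",f([589.3,-320.3,218.9]), "post corner",f([606,-293,215]))
E
```

```text
barT [ 635.19 -308.79  222.48] 0.22289029875023494
barB [ 621.99 -307.44  216.52] 0.5214062056474544
topL [ 646.4  -331.48  229.06] 0.7314036478274979
topR [ 642.16 -335.48  229.82] 1.2250579132655512
botL [ 614.   -330.9   200.21] 0.23139331454147893
botR [ 607.38 -334.61  201.65] 0.7729625893539239
left [ 644.01 -330.53  202.07] 0.025150869390585848
plateT [ 591.39 -359.98  221.9 ] 1.040950807126614
plateB [ 591.81 -361.2   215.02] 0.015202535750989168
lipR lower at x 580 [ 580.   -307.61  205.15]
lipR lower at x 585 [ 585.   -309.11  204.03]
lipR lower at x 590 [ 590.   -310.62  202.91]
lipR upper [ 585.   -308.52  215.19]
topscene tip [376.5  265.24] post corner [125.48 276.05]
```

Parts separate cleanly: the left bar is the rear clamp (x≈628). The diamond's front tip is at crop (326,257), z ≈ 219.5 (plate mid 218.5, top+scene 218.9), and the lip underside is at ≈ 203.7. So about 15.5 mm more, from TCP z 194.8 to about 210.5.

Emit:
jog_arm(
  deltas=[
    {"gripper": 1, "translation": [0, 0.1, 0], "dr": [0, 0.03, 0]},
    {"gripper": 1, "translation": [0, 0.2, 0], "dr": [0, 0.03, 0]},
    {"gripper": 1, "translation": [0, 0.2, 0], "dr": [0, 0.03, 0]},
    {"gripper": 1, "translation": [0.1, 0.2, 0], "dr": [0, 0.03, 0]},
    {"gripper": 1, "translation": [0.1, 0.2, 0], "dr": [0, 0.03, 0]},
    {"gripper": 1, "translation": [0.1, 0.2, 0], "dr": [0, 0.03, 0]},
    {"gripper": 1, "translation": [0.1, 0.2, 0], "dr": [0, 0.03, 0]},
    {"gripper": 1, "translation": [0.1, 0.1, 0], "dr": [0, 0.03, 0]},
    {"gripper": 1, "translation": [0.3, 0, 0], "dr": [0, 0, 0]},
    {"gripper": 1, "translation": [0.3, 0, 0], "dr": [0, 0, 0]},
    {"gripper": 1, "translation": [0.3, 0, 0], "dr": [0, 0, 0]},
    {"gripper": 1, "translation": [0.02, 0, 0.03], "dr": [0, 0, 0]},
  ],
)

```text
clock: 10.62
eef_pos: [587.2, -96.4, 180.9]
tcp_rot: [-2.1, -0.021, -1.609]
contact_force: [-0.1, 0.7, 0.4]
opening: -0.001
```

Emit:
jog_arm(
  deltas=[
    {"gripper": 1, "translation": [0, 0, 0.05], "dr": [0, 0, 0]},
    {"gripper": 1, "translation": [0, 0, 0.05], "dr": [0, 0, 0]},
    {"gripper": 1, "translation": [0, 0, 0.04], "dr": [0, 0, 0]},
    {"gripper": 1, "translation": [0, 0, 0], "dr": [0, 0, 0]},
  ],
)

```text
clock: 10.95
eef_pos: [581.0, -97.8, 192.5]
tcp_rot: [-2.106, -0.02, -1.612]
contact_force: [-0.1, -1.3, -0.2]
opening: -0.002
```

Emit:
jog_arm(
  deltas=[
    {"gripper": 1, "translation": [0, 0, 0.04], "dr": [0, 0, 0]},
    {"gripper": 1, "translation": [0, 0, 0.05], "dr": [0, 0, 0]},
    {"gripper": 1, "translation": [0, 0, 0.05], "dr": [0, 0, 0]},
    {"gripper": 1, "translation": [0, 0, 0.03], "dr": [0, 0, 0]},
    {"gripper": 1, "translation": [0, 0, 0], "dr": [0, 0, 0]},
    {"gripper": 1, "translation": [0, 0, 0], "dr": [0, 0, 0]},
  ],
)

```text
clock: 11.45
eef_pos: [581.3, -97.9, 208.2]
tcp_rot: [-2.107, -0.02, -1.612]
contact_force: [-5.2, 0.7, -2.5]
opening: -0.002
```

Another 2 mm, then back off to the same viewpoint and check.

Emit:
jog_arm(
  deltas=[
    {"gripper": 1, "translation": [0, 0, 0.02], "dr": [0, 0, 0]},
    {"gripper": 1, "translation": [0, 0, 0], "dr": [0, 0, 0]},
    {"gripper": 1, "translation": [0, 0, 0], "dr": [0, 0, 0]},
    {"gripper": 1, "translation": [0, 0, 0], "dr": [0, 0, 0]},
  ],
)

```text
clock: 11.78
eef_pos: [581.4, -97.9, 209.9]
tcp_rot: [-2.108, -0.02, -1.612]
contact_force: [-6.0, -0.6, -2.7]
opening: 0.001
```

Emit:
jog_arm(
  deltas=[
    {"gripper": 1, "translation": [-0.05, 0, -0.1], "dr": [0, 0, 0]},
    {"gripper": 1, "translation": [-0.25, 0, -0.15], "dr": [0, 0, 0]},
    {"gripper": 1, "translation": [-0.25, -0.1, 0], "dr": [0, 0, 0]},
    {"gripper": 1, "translation": [-0.2, -0.2, 0], "dr": [0, -0.03, 0]},
    {"gripper": 1, "translation": [-0.2, -0.2, 0], "dr": [0, -0.03, 0]},
    {"gripper": 1, "translation": [-0.2, -0.2, 0], "dr": [0, -0.03, 0]},
    {"gripper": 1, "translation": [-0.2, -0.2, 0], "dr": [0, -0.03, 0]},
    {"gripper": 1, "translation": [-0.1, -0.2, 0], "dr": [0, -0.03, 0]},
    {"gripper": 1, "translation": [0, -0.2, 0], "dr": [0, -0.03, 0]},
    {"gripper": 1, "translation": [0, -0.1, 0], "dr": [0, -0.03, 0]},
    {"gripper": 1, "translation": [0, 0, 0], "dr": [0, -0.03, 0]},
    {"gripper": 1, "translation": [0, 0, 0], "dr": [0, 0, 0]},
  ],
)

```text
clock: 12.78
eef_pos: [439.5, -238.1, 184.4]
tcp_rot: [-1.733, -0.005, -1.619]
contact_force: [0.1, 0.5, -0.1]
opening: -0.004
```

```bash
python3 - <<'E'
from h import *
s=r.sense();print(s["qpos"],s["eef_pos"],s["tcp_rot"],s["contact_force"])
w=r.calibration("wrist");f=r.grab_frame("wrist");cv2.imwrite("pics/w6.png",f);np.savez("w6.npz",**w)
q=proj(w,np.array([587,-315,215.]));u,v=np.clip(q.astype(int),[50,45],[460,340])
a=f[v-45:v+45,u-50:u+70].astype(float);a=(255*np.clip(a/150,0,1)**.6).astype(np.uint8)
print(u-50,v-45,(proj(w,np.array([587,-316,219.5]))-[u-50,v-45])*6.667,(proj(w,np.array([587,-309,219.5]))-[u-50,v-45])*6.667)
cv2.imwrite("pics/w6c.png",cv2.resize(a,(800,600),interpolation=cv2.INTER_CUBIC))
E
```

```text
[-1.06  0.73  2.54  2.14  1.48 -1.69] [ 439.46 -238.1   184.36] [-1.73 -0.   -1.62] [ 0.06  0.54 -0.12]
291 73 [347.65 265.55] [291.71 265.9 ]
```

View pics/w6c.png

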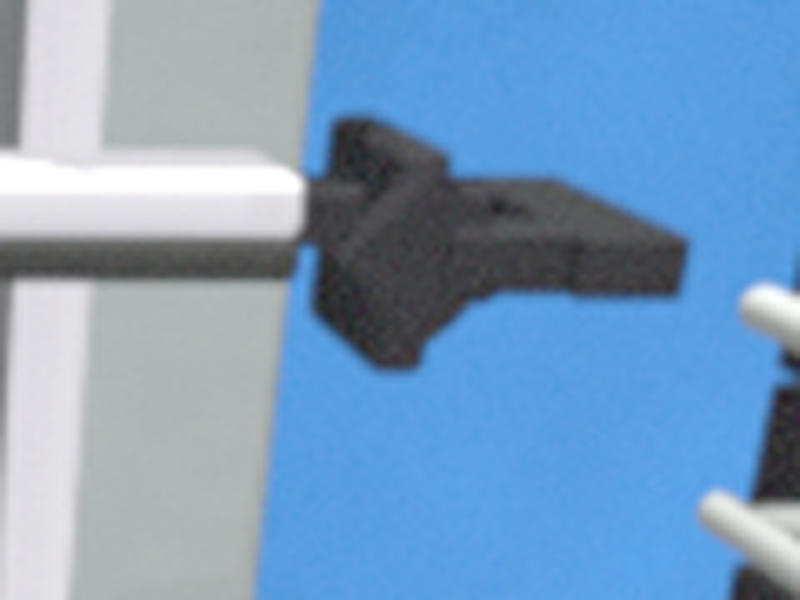

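Lip underside at row ~277 (col 295), diamond tip at ~row 257–266, so the lip is about 2 mm below the tip. That's level enough. Next I'll pitch the tool down, clear of everything, to come out of the flipped wrist for the carriage push.

Emit:
jog_arm(
  deltas=[
    {"gripper": 1, "translation": [-0.05, 0, 0.1], "dr": [0, 0.075, 0]},
    {"gripper": 1, "translation": [-0.05, 0, 0.1], "dr": [0, 0.075, 0]},
    {"gripper": 1, "translation": [-0.05, 0, 0.1], "dr": [0, 0.075, 0]},
    {"gripper": 1, "translation": [-0.05, 0, 0.1], "dr": [0, 0.075, 0]},
    {"gripper": 1, "translation": [0, 0, 0.1], "dr": [0, 0.075, 0]},
    {"gripper": 1, "translation": [0, 0, 0.1], "dr": [0, 0.075, 0]},
    {"gripper": 1, "translation": [0, 0, 0.1], "dr": [0, 0.075, 0]},
    {"gripper": 1, "translation": [0, 0, 0.1], "dr": [0, 0.075, 0]},
    {"gripper": 1, "translation": [0, 0, 0.1], "dr": [0, 0.075, 0]},
    {"gripper": 1, "translation": [0, 0, 0.1], "dr": [0, 0.075, 0]},
    {"gripper": 1, "translation": [0, 0, 0], "dr": [0, 0.075, 0]},
    {"gripper": 1, "translation": [0, 0, 0], "dr": [0, 0.075, 0]},
  ],
)

```text
clock: 13.83
eef_pos: [430.4, -210.1, 238.6]
tcp_rot: [-2.606, 0.051, -1.548]
contact_force: [-0.2, 0.7, -0.1]
opening: -0.001
```

```bash
python3 - <<'E'
from h import *
s=r.sense();print(s["qpos"],s["eef_pos"],s["tcp_rot"],s["contact_force"])
E
```

```text
[-0.71 -0.    2.24  0.68  0.63  0.35] [ 430.35 -210.08  238.62] [-2.61  0.05 -1.55] [-0.21  0.75 -0.12]
```

Emit:
jog_arm(
  deltas=[
    {"gripper": 1, "translation": [0, 0, 0], "dr": [0, 0.068, 0]},
    {"gripper": 1, "translation": [0, 0, 0], "dr": [0, 0.068, 0]},
    {"gripper": 1, "translation": [0, 0, 0], "dr": [0, 0.068, 0]},
    {"gripper": 1, "translation": [0, 0, 0], "dr": [0, 0.068, 0]},
    {"gripper": 1, "translation": [0, 0, 0], "dr": [0, 0.068, 0]},
    {"gripper": 1, "translation": [-0.02, 0.12, 0], "dr": [0, 0, 0.075]},
    {"gripper": 1, "translation": [-0.02, 0.12, 0], "dr": [0, 0, 0.075]},
    {"gripper": 1, "translation": [-0.02, 0.12, 0], "dr": [0, 0, 0.075]},
    {"gripper": 1, "translation": [-0.02, 0.12, 0], "dr": [0, 0, 0.075]},
    {"gripper": 1, "translation": [-0.02, 0.12, 0], "dr": [0, 0, 0.075]},
    {"gripper": 1, "translation": [-0.02, 0.12, 0], "dr": [0, 0, 0.075]},
    {"gripper": 1, "translation": [-0.02, 0.12, 0], "dr": [0, 0, 0.075]},
  ],
)

```text
clock: 14.83
eef_pos: [416.8, -124.1, 237.6]
tcp_rot: [-3.118, 0.059, -0.745]
contact_force: [-1.1, -0.1, -0.1]
opening: 0.004
```

Emit:
jog_arm(
  deltas=[
    {"gripper": 1, "translation": [-0.02, 0.12, 0], "dr": [0, 0, 0.075]},
    {"gripper": 1, "translation": [-0.02, 0.12, 0], "dr": [0, 0, 0.075]},
    {"gripper": 1, "translation": [-0.02, 0.12, 0], "dr": [0, 0, 0.075]},
    {"gripper": 1, "translation": [-0.02, 0.12, 0], "dr": [0, 0, 0.075]},
    {"gripper": 1, "translation": [-0.02, 0.12, 0], "dr": [0, 0, 0.075]},
    {"gripper": 1, "translation": [-0.02, 0.12, 0], "dr": [0, 0, 0.075]},
    {"gripper": 1, "translation": [-0.02, 0.12, 0], "dr": [0, 0, 0.075]},
    {"gripper": 1, "translation": [-0.02, 0.12, 0], "dr": [0, 0, 0.075]},
    {"gripper": 1, "translation": [-0.02, 0.12, 0], "dr": [0, 0, 0.075]},
    {"gripper": 1, "translation": [-0.02, 0.12, 0], "dr": [0, 0, 0.075]},
    {"gripper": 1, "translation": [-0.02, 0.12, 0], "dr": [0, 0, 0.075]},
    {"gripper": 1, "translation": [-0.02, 0.12, 0], "dr": [0, 0, 0.075]},
  ],
)

```text
clock: 15.83
eef_pos: [392.5, 20.0, 237.6]
tcp_rot: [-3.122, 0.059, 0.668]
contact_force: [0.7, 0.8, -0.1]
opening: 0.004
```

```bash
python3 - <<'E'
from h import *
s=r.sense();print(s["qpos"],s["eef_pos"],s["tcp_rot"],s["contact_force"])
E
```

```text
[ 0.06  0.04  2.08 -0.02  1.08 -0.6 ] [392.53  20.01 237.55] [-3.12  0.06  0.67] [ 0.68  0.83 -0.14]
```

Emit:
jog_arm(
  deltas=[
    {"gripper": 1, "translation": [-0.013, 0.055, 0], "dr": [0.003, -0.02, 0.069]},
    {"gripper": 1, "translation": [-0.013, 0.055, 0], "dr": [0.003, -0.02, 0.069]},
    {"gripper": 1, "translation": [-0.013, 0.055, 0], "dr": [0.003, -0.02, 0.069]},
    {"gripper": 1, "translation": [-0.013, 0.055, 0], "dr": [0.003, -0.02, 0.069]},
    {"gripper": 1, "translation": [-0.013, 0.055, 0], "dr": [0.003, -0.02, 0.069]},
    {"gripper": 1, "translation": [-0.013, 0.055, 0], "dr": [0.003, -0.02, 0.069]},
    {"gripper": 1, "translation": [-0.013, 0.055, 0], "dr": [0.003, -0.02, 0.069]},
    {"gripper": 1, "translation": [-0.013, 0.055, 0], "dr": [0.003, -0.02, 0.069]},
    {"gripper": 1, "translation": [0, 0, -0.3], "dr": [0, 0, 0]},
    {"gripper": 1, "translation": [0, 0, -0.3], "dr": [0, 0, 0]},
    {"gripper": 1, "translation": [0, 0, 0], "dr": [0, 0, 0]},
  ],
)

```text
clock: 16.75
eef_pos: [379.1, 62.9, 173.8]
tcp_rot: [2.966, -0.08, 1.536]
contact_force: [-2.1, -0.4, -0.6]
opening: 0.002
```

```bash
python3 - <<'E'
from h import *
from scipy.spatial.transform import Rotation as R
s=r.sense();print(s["qpos"],s["eef_pos"],s["tcp_rot"],s["contact_force"]);m=R.from_euler("xyz",s["tcp_rot"]).as_matrix();print(m)
w=r.calibration("wrist");f=r.grab_frame("wrist");cv2.imwrite("pics/w7.png",f)
print(proj(w,np.array([432,63,70.])))
g=cv2.cvtColor(f,cv2.COLOR_BGR2GRAY);n,l,st,ce=cv2.connectedComponentsWithStats((g<45).astype(np.uint8))
for i in range(1,n):
    if st[i,4]>150:print(st[i],ce[i],onz(w,*ce[i],70))
E
```

```text
[ 0.12 -0.    2.31  0.09  0.65 -1.47] [379.14  62.93 173.8 ] [ 2.97 -0.08  1.54] [-2.14 -0.37 -0.62]
[[ 0.03  0.98  0.18]
 [ 1.   -0.05  0.07]
 [ 0.08  0.17 -0.98]]
[248.23 232.26]
[453  77  59  73 184] [483.77 112.86] [345.54 235.88  70.  ]
[   0  151   70   63 3577] [ 32.73 182.16] [376.5  -85.21  70.  ]
[ 353  164   41   85 2136] [371.79 204.36] [414.42 162.76  70.  ]
[212 216  76   7 254] [249.21 218.5 ] [419.14  64.39  70.  ]
[    0   224   512   160 47459] [255.   328.79] [543.58  64.16  70.  ]
```

Emit:
jog_arm(
  deltas=[
    {"gripper": 1, "translation": [0, 0, -0.3], "dr": [0, 0, 0]},
    {"gripper": 1, "translation": [0, 0, -0.3], "dr": [0, 0, 0]},
    {"gripper": 1, "translation": [0, 0, -0.3], "dr": [0, 0, 0]},
    {"gripper": 1, "translation": [0, 0, -0.08], "dr": [0, 0, 0]},
    {"gripper": 1, "translation": [0.08, 0, 0], "dr": [0, 0, 0]},
    {"gripper": 1, "translation": [0.08, 0, 0], "dr": [0, 0, 0]},
    {"gripper": 1, "translation": [0.05, 0, 0], "dr": [0, 0, 0]},
    {"gripper": 1, "translation": [0.05, 0, 0], "dr": [0, 0, 0]},
  ],
)

```text
clock: 17.47
eef_pos: [410.7, 62.8, 80.3]
tcp_rot: [2.959, -0.081, 1.536]
contact_force: [-0.3, 0.2, 0.6]
opening: -0.003
```

Emit:
jog_arm(
  deltas=[
    {"gripper": 1, "translation": [0.05, 0, 0], "dr": [0, 0, 0]},
    {"gripper": 1, "translation": [0.05, 0, 0], "dr": [0, 0, 0]},
    {"gripper": 1, "translation": [0.05, 0, 0], "dr": [0, 0, 0]},
    {"gripper": 1, "translation": [0.05, 0, 0], "dr": [0, 0, 0]},
  ],
)

```text
clock: 17.8
eef_pos: [427.8, 62.5, 78.4]
tcp_rot: [2.964, -0.08, 1.536]
contact_force: [-2.9, -1.0, 1.6]
opening: -0.002
```

Emit:
jog_arm(
  deltas=[
    {"gripper": 1, "translation": [0.06, -0.002, 0], "dr": [0, 0, 0]},
    {"gripper": 1, "translation": [0.08, -0.003, 0], "dr": [0, 0, 0]},
    {"gripper": 1, "translation": [0.08, -0.003, 0], "dr": [0, 0, 0]},
    {"gripper": 1, "translation": [0.08, -0.003, 0], "dr": [0, 0, 0]},
    {"gripper": 1, "translation": [0.08, -0.003, 0], "dr": [0, 0, 0]},
    {"gripper": 1, "translation": [0.08, -0.003, 0], "dr": [0, 0, 0]},
    {"gripper": 1, "translation": [0.08, -0.003, 0], "dr": [0, 0, 0]},
    {"gripper": 1, "translation": [0.08, -0.003, 0], "dr": [0, 0, 0]},
    {"gripper": 1, "translation": [0.08, -0.003, 0], "dr": [0, 0, 0]},
    {"gripper": 1, "translation": [0.08, -0.003, 0], "dr": [0, 0, 0]},
    {"gripper": 1, "translation": [0.06, -0.002, 0], "dr": [0, 0, 0]},
    {"gripper": 1, "translation": [0.04, -0.002, 0], "dr": [0, 0, 0]},
  ],
)

```text
clock: 18.8
eef_pos: [517.0, 59.2, 78.3]
tcp_rot: [2.963, -0.08, 1.536]
contact_force: [-3.4, 2.0, -1.7]
opening: -0.0
```

Emit:
jog_arm(
  deltas=[
    {"gripper": 1, "translation": [0.04, -0.001, 0], "dr": [0, 0, 0]},
    {"gripper": 1, "translation": [0.04, -0.001, 0], "dr": [0, 0, 0]},
    {"gripper": 1, "translation": [0.04, -0.001, 0], "dr": [0, 0, 0]},
  ],
)

```text
clock: 19.05
eef_pos: [528.2, 58.9, 78.3]
tcp_rot: [2.964, -0.08, 1.536]
contact_force: [-2.6, 1.0, -0.2]
opening: 0.001
```

Emit:
jog_arm(
  deltas=[
    {"gripper": 1, "translation": [0.03, -0.001, 0], "dr": [0, 0, 0]},
    {"gripper": 1, "translation": [0.03, -0.001, 0], "dr": [0, 0, 0]},
    {"gripper": 1, "translation": [0.03, -0.001, 0], "dr": [0, 0, 0]},
  ],
)

```text
clock: 19.3
eef_pos: [537.2, 58.6, 78.4]
tcp_rot: [2.963, -0.08, 1.536]
contact_force: [-4.2, 0.3, -1.5]
opening: 0.002
```

Emit:
jog_arm(
  deltas=[
    {"gripper": 1, "translation": [0.03, -0.001, 0], "dr": [0, 0, 0]},
    {"gripper": 1, "translation": [0.03, -0.001, 0], "dr": [0, 0, 0]},
    {"gripper": 1, "translation": [0.02, -0.001, 0], "dr": [0, 0, 0]},
  ],
)

```text
clock: 19.55
eef_pos: [544.9, 58.3, 78.2]
tcp_rot: [2.964, -0.08, 1.536]
contact_force: [-10.8, 2.2, 4.1]
opening: 0.002
```

Emit:
jog_arm(
  deltas=[
    {"gripper": 1, "translation": [0.02, 0, 0], "dr": [0, 0, 0]},
    {"gripper": 1, "translation": [0, 0, 0], "dr": [0, 0, 0]},
    {"gripper": 1, "translation": [0, 0, 0], "dr": [0, 0, 0]},
  ],
)

```text
clock: 19.8
eef_pos: [545.0, 58.3, 77.8]
tcp_rot: [2.968, -0.08, 1.536]
contact_force: [-11.0, 1.5, 3.9]
opening: -0.001
```

The force rose to 11 N and x stays at 545, 130 mm past first contact, so the carriage is at its stop. Backing off and checking.

Emit:
jog_arm(
  deltas=[
    {"gripper": 1, "translation": [-0.1, 0, 0], "dr": [0, 0, 0]},
    {"gripper": 1, "translation": [-0.25, 0, 0], "dr": [0, 0, 0]},
    {"gripper": 1, "translation": [-0.3, 0, 0], "dr": [0, 0, 0]},
    {"gripper": 1, "translation": [-0.3, 0, 0.1], "dr": [0, 0, 0]},
    {"gripper": 1, "translation": [-0.3, 0, 0.2], "dr": [0, 0, 0]},
    {"gripper": 1, "translation": [-0.2, 0, 0.3], "dr": [0, 0, 0]},
    {"gripper": 1, "translation": [0, 0, 0.3], "dr": [0, 0, 0]},
    {"gripper": 1, "translation": [0, 0, 0.2], "dr": [0, 0, 0]},
    {"gripper": 1, "translation": [0, 0, 0], "dr": [0, 0, 0]},
    {"gripper": 1, "translation": [0, 0, 0], "dr": [0, 0, 0]},
  ],
)

```text
clock: 20.63
eef_pos: [403.7, 58.4, 190.2]
tcp_rot: [2.957, -0.081, 1.536]
contact_force: [0.0, -1.6, -0.9]
opening: -0.003
```

```bash
python3 - <<'E'
from h import *
s=r.sense();print(s["eef_pos"],s["contact_force"])
f=r.grab_frame("scene");t=r.grab_frame("top");b=cv2.imread("pics/s2.png")
g=lambda a,w,h:cv2.resize((255*np.clip(a/180.,0,1)**.7).astype(np.uint8),(w,h),interpolation=cv2.INTER_CUBIC)
o=np.zeros((600,800,3),np.uint8)
o[:300,:400]=g(f[185:245,265:345],400,300);o[:300,400:]=g(b[185:245,265:345],400,300)
o[300:,:400]=g(f[130:220,190:310],400,300);o[300:,400:]=g(t[120:270,170:370],400,300)
cv2.imwrite("pics/fin.png",o)
E
```

```text
[403.74  58.38 190.18] [ 0.04 -1.63 -0.9 ]
```

View pics/fin.png

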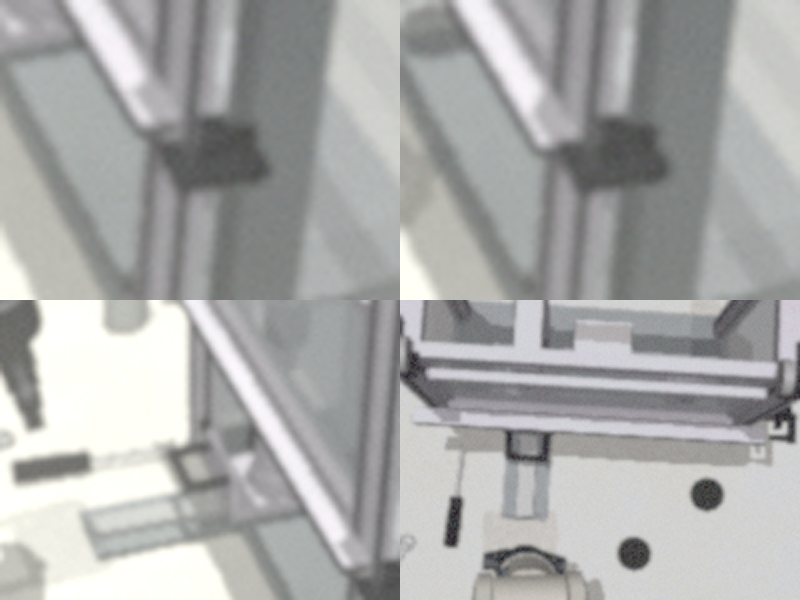

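The window stayed up: its lip corner is about 4 px (≈15 mm) higher than at the first stop and still level with the pointer. The handle moved from row ~237 to ~197 in the top view (about 130 mm), the discs and screwdriver are in place, and the arm is clear. Handing in.

```bash
python3 -c "
from rig import r
print(r.sign_off(), r.sense()['clock'])"
```

```text
the job is handed in; nothing more can be done
the job is handed in; nothing more can be done
```

I raised the window to the pointer, pushed the carriage in to its stop and handed the job in at about 21 s. `sign_off` reports no verdict.

- **Window:** I lifted it from below with closed fingertips, in two stages. The last close-up put the lip's underside about 2 mm below the pointer's tip, within the 10 mm allowed. The scene picture taken after the carriage push showed it still up.
- **Carriage:** I pushed it by the handle at about 0.1 m/s or less. It moved about 130 mm, then stopped dead with the force rising from 3 to 11 N. The top view also shows the handle moved about 130 mm.
- **End state:** The arm is about 140 mm clear of the handle. The discs and screwdriver had not visibly moved; I did not check the other bystanders.

**Not checked or disagreeing:**
- **Sensor:** It was largely hidden behind the cabinet in the last pictures, so its upright stance rests on the smooth push, not on a direct look.
- **Lip height:** My first estimate assumed the lip was at its lowest position, 45 mm above the bench. The wrist views showed about 79 mm, so I corrected it before lifting.
- **Pointer tip:** I first took the clamp's rear bar for the tip, which left the camera rays about 22 mm apart. Triangulating the corners between two wrist views settled the tip at about 219 mm.

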